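# Latch the press form on a glue-up

## Robot

A 6-joint arm with a two-finger parallel gripper is mounted at the origin on a cart in front of the work surface, level with it; the furniture and walls round the work are solid. World frame = base frame: x ahead of the robot, y to its left, z up, the work surface at z = 0. Lengths are in m, angles in rad, forces in N, time in s.
With the tool pointing down it reaches from about 0.375 to 0.975 m from the base axis. Payload 3.8 kg.
Tool frame: the origin (TCP) lies midway between the tips of the shut fingers; the grasp point (between the pads) lies 19 mm behind it; z points along the fingers, y is the line along which they close (so a half turn about z gives the same grasp; the last joint's range is limited). The gripper opens to 88 mm and grips with 3 to 60 N. Pads are 18 mm wide; open, the fingers measure 123 mm over their backs; the gripper's body (75 mm by 187 mm) begins 45 mm behind the grasp point.
Start: joints at [-1.263, 0.264, 1.604, -0, 1.274, -0.037], TCP at [0.228, -0.635, 0.239] pointing down, gripper open.
Joint ranges: [-2.63, 2.63], [-0.94, 2.18], [0.31, 2.57], [-1.31, 4.45], [0, 2.66], [-2.55, 2.55]. Speed limits (rad/s): [2.57, 2.57, 3.14, 3.14, 3.14, 3.14].

## Interface

Orientations are given as a rotation vector (axis times angle).
In Python, from cell import manip, inverse_kinematics, cams, order gives the robot as it stands. Calls block until the motion is done:
- manip.move_pose(position, orientation): joint-space move of the TCP to a pose.
- manip.move_linear(position, rate=0.15, rot=None): straight line of the TCP; rot=None keeps the orientation; rate is the mean speed in m/s.
- manip.set_joints(angles): joint-space move.
- manip.set_gripper(opening, force=None): finger opening in m; force is the grip in N (None keeps the last); returns when the fingers have stopped.
- manip.dwell(seconds).
- inverse_kinematics(position, orientation): joint angles nearest the present ones, or None.
- manip.state(): the state.
- cams.capture(name): name is "scene" or "side" or "wrist"; returns a dict with "image" (480x640x3 uint8, blue, green, red), "z_map" (480x640 float32, m along the optical axis (not along the pixel's ray), 0 where there is no reading), "intrinsics" (3x3 intrinsics, pixels), "k1" (the pictures are not rectified: a ray, as slopes to the right and down, at radius r is drawn at 1 + k1 r^2 times it, then the intrinsics apply), "position" and "orientation" of the camera in the world; the wrist camera has in their place "T_tool_cam" (4x4, takes a point from camera to tool coordinates, whose origin is the TCP and whose axes are the flange's). Camera axes: x right, y down, z forward; pixel columns grow to the right and rows downward; lengths in m; the calibration is good to about 2 mm. A picture is of the moment at which its call begins: read the wrist's pose just before it.
A pose or a line that the arm cannot do raises manip.IKError and nothing moves.
- order.close_job(): hands the job in; it is judged then, once.
The state is a dict: "clock": time; "joint_pos": joint angles; "joint_velocities": joint speeds; "tau": joint torques, N m; "tool_pos": TCP position; "tcp_rot": TCP orientation; "contact_force": force on the tool from outside, world axes, zero at the start; "moment": the same for the moment, N m; "gripper_width": finger opening in m; "grasp_force": force on a finger pad.
Only numpy, scipy, OpenCV 4.12 (cv2) and the standard library are available. Lean on these libraries where they do the work, as an engineer would, in place of code of your own. Each camera call takes 0.05 s, during which the arm holds its last target. There are 200 camera calls.

## Task

Clamp the glued blanks in the wooden press form: feel for the slot in the steel keeper plate with the claw of the draw latch, hook the claw in and draw it back snug, then swing the lever down over centre until it lies fully home and the cheek is tight on the blanks. Press claw and lever gently, under about 25 N, and leave the tools lying about where they are.

Things in the scene. Friction and masses are not known exactly. Their poses are not given: they have to be found in the camera images.
- form: Press form fixed to the bench: plywood board 307x250x18 mm, fixed beech block (208 mm wide, top 66 mm above the bench), four mahogany blanks 208 mm long against it, then the sliding cheek. Origin on the bench under the lever's pin; x runs from the latch to the keeper, y across, z up. The board spans x -135 to +172 mm.
- lever_pin (a point): The flat steel paddle of the latch lever, 22 mm wide, 6 mm thick, from 28 to 102 mm from the lever's pivot pin. Origin: middle of that pin (along the form's y, 87 mm above the bench, at form x = 0); the paddle runs along its own -x, z is its upper face when closed. Its middle plane passes through the pin's axis. A rubber stop stands under the closed lever.
- lever (a joint): Lever angle, rad. 0 = home: level, pointing to the form's -x, on its stop. It grows as the lever rises: 1.57 straight up, 2.3 (limit) leaning to the keeper. Friction (under 1 N at the paddle) holds it where left; it follows when the claw is moved. Dead centre is near 0.3. Closing takes about 2 to 8 N at the paddle.
- cheek: Sliding beech cheek, 82x208x48 mm, top 66 mm above the bench. Origin: middle of the lower edge of its face toward the blanks; axes as the form's. Its form x is 53 mm when tight on the blanks; it starts 2 to 7 mm farther out and slides at about 4 N.
- keeper_area (a point): Middle of the band on the cheek where the slot's near wall may lie: cheek x 38.5 mm, y 0, height of the keeper's top (57 mm above the cheek's origin). The keeper, a steel plate 54x48x9 mm, is adjustable and not measured: the slot's wall nearest the latch is up to 6 mm either way along x from here. Slot 11 mm long (x), 24 mm wide (y), 9 mm deep; plate 20 mm before to 34 mm beyond that wall.
- link_pin (a point): Pin joining the claw's straight link to the lever, along the form's y, 22 mm from the lever's pin; at lever angle a it lies from there in the direction the lever would point at a - 0.12. The link starts swung up clear of the keeper and stays where left (about 0.4 N at the claw). A spring in its barrel lets the claw stretch up to 24 mm: gives from 12 N, 1 N more per mm.
- claw_tab (a point): Middle of the claw's upright finger tab to pinch: steel, 12 mm thick (along the form's y), 16 mm long along the link. This point is 104 mm from the link's pin along the link and 26 mm above its axis; the tab's top is 36 mm above it. Moving the tab turns the link and the lever with it.
- claw_lip (a point): Middle of the lower edge of the claw's lip: steel, 4 mm thick, 12 mm wide, below the claw's end; 107 mm from the link's pin along the link, 12 mm below its axis (9 mm below the claw's underside). Seated in the slot it hangs about 6 to 8 mm below the keeper's top. Draw it back against the slot's wall nearest the latch until the cheek just follows: an unloaded claw is carried up with the lever by the pin's friction.
- claw: The claw itself (tab and lip together). Origin: on the link's pin while its spring is not stretched; x along the link to the tab, y across, z up on the tab's side.
- pencil: Loose red carpenter's pencil, 170 mm, lying on the fixed block beside the lever. Leave it.
- try_square: Loose try square, 175x106 mm, on the bench right of the form. Leave it.
- sanding_block: Loose cork sanding block, 60x105x29 mm, on the bench right of the form. Leave it.

How it is judged:
On the way, in this order (a step that is already met when the one before it is completed fails the run):
1. the claw's lip hangs in the keeper's slot, at least 3.5 mm below its top, while the lever is still up (z of claw_lip in the frame of cheek below 0.0535 m and x of claw_lip in the frame of cheek between 0.0315 and 0.0565 m and value of joint lever above 0.6 rad), for 0.2 s.
2. the lever is down over centre and home, the claw still in the slot (z of claw_lip in the frame of cheek below 0.0535 m and x of claw_lip in the frame of cheek between 0.0315 and 0.0565 m and value of joint lever below 0.06 rad), for 0.2 s.
At the end, for the whole second after the job is handed in: The claw's lip hangs in the keeper's slot (at least 3.5 mm deep) and pulls on it with more than 8 N, the lever lies home (within 0.06 rad) at rest, and the cheek is drawn against the blanks (within 1.5 mm) (all of step 2 and velocity of joint lever between -0.1 and 0.1 rad/s and contact force between claw and cheek above 8 N and x of cheek in the frame of form below 0.0545 m); the robot touches nothing.
It fails at once if the claw is pressed or pulled against the keeper or cheek with more than 35 N (contact force between claw and cheek above 35 N).
It fails at once if the lever is pushed with more than 30 N (contact force between the fingers and lever_paddle above 30 N).
It fails at once if the pencil is moved more than 30 mm (distance of pencil from where it was at the start of the episode above 0.03 m).
It fails at once if the try square is moved more than 30 mm (distance of try_square from where it was at the start of the episode above 0.03 m).
It fails at once if the sanding block is moved more than 30 mm (distance of sanding_block from where it was at the start of the episode above 0.03 m).
It also fails if it takes over 67 s, if anything falls off the work surface, if the arm or the gripper's body presses on something with over 40 N, if the wrist force passes 120 N, or if a joint passes its speed limit or range.

## Working session

There is one attempt and no reset: what is moved stays moved. The work goes in short steps, each a Python script; the robot and the scene stay as the last script left them, time stands still between calls to the robot, and variables do not carry over. Pictures are saved under pics/ and viewed, at most 10 in all, crops included, and the job is handed in when it is done.

```bash
mkdir -p pics; ls; cat > h.py <<'E'
import numpy as np, cv2
from scipy.spatial.transform import Rotation as R
from cell import manip, inverse_kinematics, cams, order
def cap(n):
    s=manip.state(); c=cams.capture(n)
    if 'T_tool_cam' in c:
        T=np.eye(4);T[:3,:3]=R.from_rotvec(s['tcp_rot']).as_matrix();T[:3,3]=s['tool_pos'];T=T@np.array(c['T_tool_cam'])
    else:
        T=np.eye(4);o=np.array(c['orientation']);T[:3,:3]=o if o.shape==(3,3) else R.from_rotvec(o).as_matrix();T[:3,3]=c['position']
    c['T']=T; return c
def slopes(c,uv):
    K=np.array(c['intrinsics']);uv=np.atleast_2d(np.asarray(uv,float))
    return cv2.undistortPoints(uv[:,None],K,np.array([c['k1'],0,0,0.]))[:,0]
def pts(c,uv):  # depth points
    uv=np.atleast_2d(uv).astype(int);s=slopes(c,uv);z=c['z_map'][uv[:,1],uv[:,0]]
    P=np.c_[s*z[:,None],z]; return P@c['T'][:3,:3].T+c['T'][:3,3], z
def plane(c,uv,h):
    s=slopes(c,uv);d=np.c_[s,np.ones(len(s))]@c['T'][:3,:3].T;o=c['T'][:3,3]
    return o+d*((h-o[2])/d[:,2:3])
def full(c):
    v,u=np.mgrid[:480,:640];P,z=pts(c,np.c_[u.ravel(),v.ravel()]);P[z==0]=np.nan
    return P.reshape(480,640,3)
E
python3 - <<'E'
from h import *
for n in ('scene','side','wrist'):
    c=cap(n);cv2.imwrite(f'pics/{n}0.png',c['image']);np.savez(f'{n}0.npz',**c)
    print(n,c['T'].round(3).tolist(),c['intrinsics'],c['k1'])
print({k:np.round(v,3) for k,v in manip.state().items()})
E
```

```text
pics
scene [[-0.889, -0.287, 0.356, 0.197], [-0.457, 0.53, -0.714, 0.444], [0.016, -0.798, -0.602, 0.613], [0.0, 0.0, 0.0, 1.0]] [[456.26076442   0.         316.24603529]
 [  0.         456.26076442 254.15290296]
 [  0.           0.           1.        ]] -0.07371776158782986
side [[0.999, -0.02, 0.025, 0.486], [-0.032, -0.685, 0.728, -0.934], [0.002, -0.728, -0.685, 0.821], [0.0, 0.0, 0.0, 1.0]] [[622.03582875   0.         321.59391326]
 [  0.         622.03582875 240.38990931]
 [  0.           0.           1.        ]] -0.03257133795271609
wrist [[0.338, -0.899, -0.278, 0.299], [-0.941, -0.323, -0.097, -0.609], [-0.003, 0.294, -0.956, 0.383], [0.0, 0.0, 0.0, 1.0]] [[377.42488026   0.         320.04377349]
 [  0.         377.42488026 240.2475681 ]
 [  0.           0.           1.        ]] -0.05823012614428359
{'clock': np.float64(0.15), 'joint_pos': array([-1.263,  0.265,  1.605, -0.   ,  1.274, -0.037]), 'joint_velocities': array([ 0.001, -0.003, -0.004, -0.001, -0.   ,  0.001]), 'tau': array([-0.0000e+00, -5.0285e+01, -3.5747e+01,  7.3000e-02,  2.5000e-02,
       -0.0000e+00]), 'tool_pos': array([ 0.228, -0.635,  0.238]), 'tcp_rot': array([-3.093, -0.539,  0.   ]), 'contact_force': array([ 0.129,  0.975, -0.974]), 'moment': array([-0.026,  0.008, -0.003]), 'grasp_force': np.float64(0.0), 'gripper_width': np.float64(0.088)}
```

View pics/scene0.png

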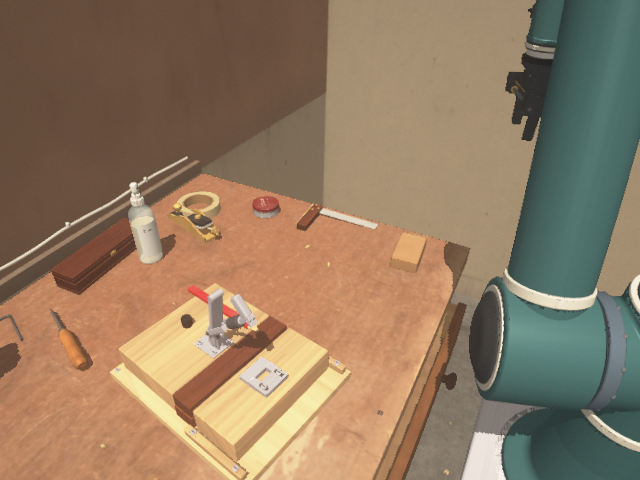

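View pics/side0.png

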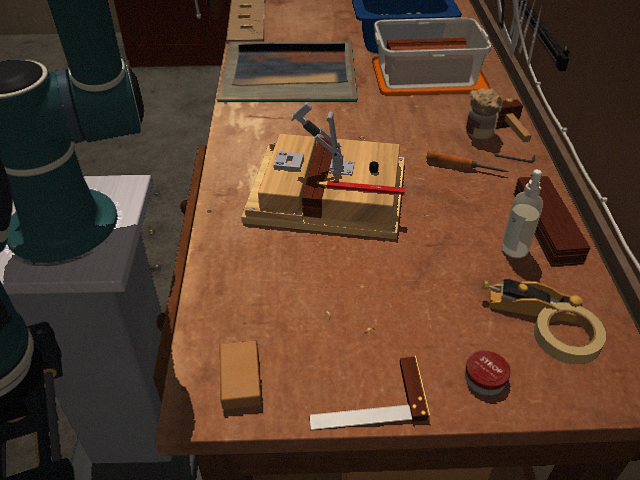

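The scene view shows the form with the keeper at about (265,377), the latch plate at (215,345) and the raised lever at (215,310). In the side view the keeper is at (289,160), the latch at (342,168) and the rubber stop at (374,168). The form's x axis points roughly at the robot.

```bash
python3 - <<'E'
from h import *
for n,px in (('side',[(289,160),(342,168),(374,168),(245,219),(397,236),(297,112),(310,122),(332,122)]),('scene',[(265,377),(215,345),(186,321),(215,300),(243,310)])):
    c=dict(np.load(f'{n}0.npz'));c['k1']=float(c['k1'])
    print(n,pts(c,px)[0].round(3).tolist())
    P=full(c);m=(abs(P[...,2]-.066)<.005)&(abs(P[...,0]-.6)<.35)&(abs(P[...,1])<.45)
    m=cv2.morphologyEx(m.astype(np.uint8),cv2.MORPH_OPEN,np.ones((3,3)))
    k,l,st,_=cv2.connectedComponentsWithStats(m);i=1+st[1:,4].argmax();q=P[l==i]
    print(st[i],np.nanmedian(q[:,2]),cv2.minAreaRect(q[:,:2].astype(np.float32)))
    b=P[(abs(P[...,2])<.02)&(abs(P[...,0]-.6)<.3)&(abs(P[...,1])<.3)];print('bench',np.median(b[:,2]))
E
```

```text
side [[0.454, 0.108, 0.068], [0.561, 0.071, 0.073], [0.624, 0.061, 0.079], [0.366, -0.008, 0.012], [0.662, -0.056, 0.002], [0.474, 0.09, 0.192], [0.498, 0.091, 0.169], [0.54, 0.082, 0.174]]
[ 302  139   98   69 4398] 0.06677031333345351 ((0.5834017395973206, 0.07494454085826874), (0.21440991759300232, 0.17525158822536469), 79.5105972290039)
bench 0.001097795835559412
scene [[0.447, 0.102, 0.073], [0.544, 0.091, 0.079], [0.615, 0.074, 0.082], [0.534, 0.085, 0.173], [0.476, 0.098, 0.19]]
[ 119  292  166  106 7102] 0.06345332039112161 ((0.582919716835022, 0.07545199990272522), (0.2075924277305603, 0.17824776470661163), 79.1632080078125)
bench -0.002347408061935674
```

```bash
cat >> h.py <<'E'
TH=np.deg2rad(169.3); 
def fx(th=TH): return np.array([np.cos(th),np.sin(th),0]),np.array([-np.sin(th),np.cos(th),0])
def toolR(pitch,flip=1,th=TH):
    """z tool in form xz-plane: pitch 0 = down, positive leans so that the tool points down and to form -x"""
    X,Y=fx(th);z=-np.sin(pitch)*X-np.cos(pitch)*np.array([0,0,1]);y=flip*Y
    return R.from_matrix(np.c_[np.cross(y,z),y,z]).as_rotvec()
E
python3 - <<'E'
from h import *
print(np.array(cams.capture('wrist')['T_tool_cam']).round(3).tolist())
X,Y=fx()
p=np.array([.53,.085,.34])
for f in (1,-1):
  for pt in (-.6,-.3,0,.3,.6,.9,1.2): print(f,pt,None if (q:=inverse_kinematics(p,toolR(pt,f))) is None else np.round(q,2))
E
```

```text
[[-0.0, -0.956, -0.295, 0.076], [1.0, -0.0, -0.001, -0.0], [0.001, -0.295, 0.956, -0.146], [0.0, 0.0, 0.0, 1.0]]
1 -0.6 [0.03 0.33 1.44 0.13 1.95 1.8 ]
1 -0.3 [0.07 0.14 1.59 0.07 1.7  1.82]
1 0 [ 0.11 -0.05  1.76  0.    1.43  1.87]
1 0.3 [ 0.18 -0.23  1.95 -0.12  1.14  1.97]
1 0.6 [ 0.27 -0.39  2.15 -0.33  0.87  2.18]
1 0.9 None
1 1.2 None
-1 -0.6 [ 0.03  0.33  1.44  0.13  1.95 -1.34]
-1 -0.3 [ 0.07  0.14  1.59  0.07  1.7  -1.32]
-1 0 [ 0.11 -0.05  1.76  0.    1.43 -1.27]
-1 0.3 [ 0.18 -0.23  1.95 -0.12  1.14 -1.17]
-1 0.6 [ 0.27 -0.39  2.15 -0.33  0.87 -0.96]
-1 0.9 [ 0.38 -0.5   2.34 -0.78  0.65 -0.53]
-1 1.2 None
```

```bash
python3 - <<'E'
from h import *
X,Y=fx()
p=np.array([.56,.085,0])+.09*X+[0,0,.33]
manip.move_pose(p,toolR(0,-1)); manip.dwell(.3)
c=cap('wrist');np.savez('wrist1.npz',**c);cv2.imwrite('pics/w1.png',c['image'])
print(manip.state()['clock'],manip.state()['tool_pos'])
E
```

```text
3.3083 [0.47164182 0.10150995 0.32992361]
```

View pics/w1.png

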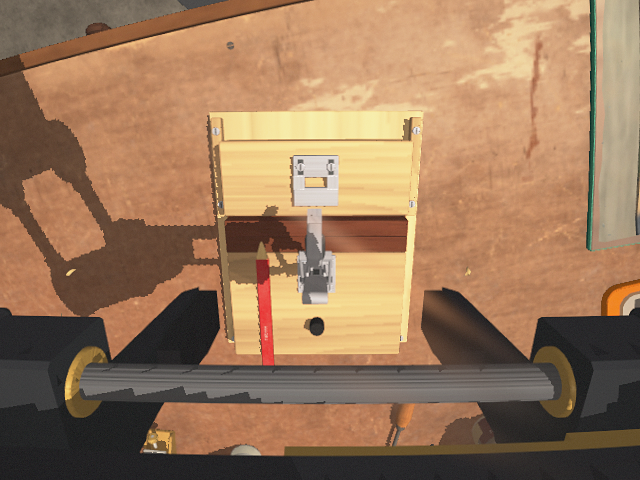

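The wrist view shows the keeper plate at (293–339, 155–206), its slot at about rows 178–188, the cheek/blank edge at row ~216, and the latch and lever at (315, 210–300).

```bash
python3 - <<'E'
from h import *
a=cv2.imread('pics/w1.png')[135:265,265:365];b=cv2.imread('pics/side0.png')[95:185,262:362]
a=cv2.resize(a,None,fx=4,fy=4,interpolation=cv2.INTER_CUBIC);b=cv2.resize(b,None,fx=4,fy=4,interpolation=cv2.INTER_CUBIC)
o=np.zeros((520,800,3),np.uint8);o[:,:400]=a;o[:360,400:]=b;cv2.imwrite('pics/comp.png',o)
g=cv2.imread('pics/w1.png').astype(int)
print('slot col',g[150:222,310:322].mean(1).round().astype(int).tolist())
E
```

```text
slot col [[141, 211, 243], [142, 213, 244], [144, 217, 244], [148, 219, 247], [144, 222, 253], [120, 118, 123], [211, 217, 224], [214, 217, 224], [208, 213, 221], [211, 215, 223], [212, 217, 223], [209, 215, 222], [205, 210, 219], [203, 209, 218], [206, 211, 219], [209, 214, 222], [212, 216, 223], [209, 214, 221], [214, 219, 225], [209, 215, 222], [202, 208, 217], [199, 205, 215], [203, 210, 218], [202, 206, 217], [200, 205, 215], [202, 208, 216], [202, 207, 216], [112, 145, 183], [138, 211, 246], [140, 212, 244], [142, 214, 244], [143, 215, 244], [144, 215, 244], [138, 208, 242], [133, 201, 240], [134, 202, 242], [128, 190, 238], [126, 124, 128], [198, 203, 214], [209, 214, 222], [207, 213, 220], [214, 217, 224], [210, 215, 222], [205, 212, 219], [207, 213, 220], [212, 216, 223], [211, 216, 223], [209, 214, 221], [211, 215, 223], [208, 214, 222], [209, 214, 222], [211, 216, 223], [207, 214, 221], [204, 210, 218], [206, 212, 219], [192, 202, 216], [119, 172, 219], [135, 200, 241], [155, 197, 231], [183, 188, 200], [182, 188, 203], [180, 189, 204], [179, 188, 204], [179, 188, 205], [176, 185, 203], [167, 176, 194], [170, 179, 198], [174, 183, 202], [174, 184, 204], [174, 184, 204], [175, 185, 206], [179, 189, 210]]
```

View pics/comp.png

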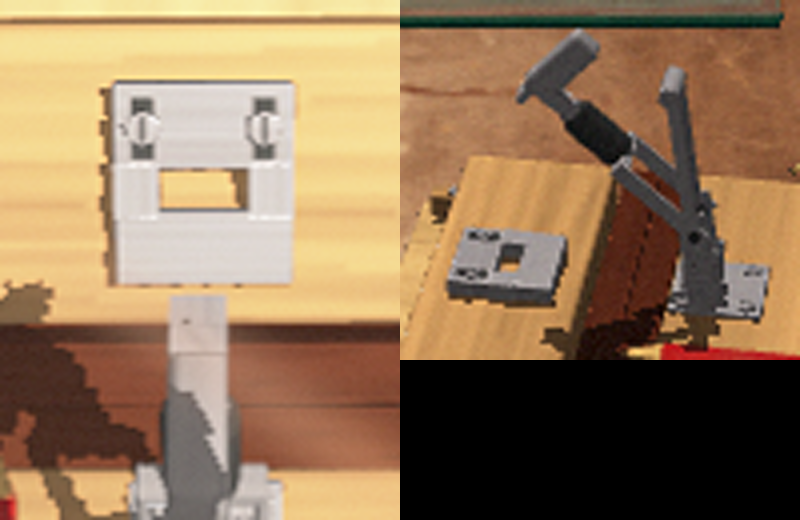

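The crop shows the slot at crop (160–247, 168–212). The side view has the lever nearly upright (tip ~(676,72), pin (694,238)) and the link raised about 45° with the tab (520–600, 30–100).

```bash
python3 - <<'E'
from h import *
c=dict(np.load('wrist1.npz'));c['k1']=float(c['k1'])
f=lambda u,v:(265+u/4-.5+.125,135+v/4-.5+.125)
S=plane(c,[f(160,190),f(247,190),f(203,169),f(203,211),f(112,82),f(294,82),f(112,284),f(294,284)],.075)
C=plane(c,[f(20,324),f(390,322)],.066)
B=plane(c,[f(20,469),f(390,465)],.066)  # blanks/block boundary
print('slot/plate',S.round(4).tolist());print('cheekface',C.round(4).tolist());print(B.round(4).tolist())
th=lambda a,b:np.rad2deg(np.arctan2(*(a-b)[1::-1]))
print('angles y-dir',th(S[0],S[1]),th(S[4],S[5]),th(S[6],S[7]),th(C[0],C[1]),th(B[0],B[1]))
X,Y=fx();k=(S[0]+S[1])/2
s=dict(np.load('side0.npz'));s['k1']=float(s['k1'])
w=dict(np.load('scene0.npz'));w['k1']=float(w['k1'])
g=lambda u,v:(262+(u-400)/4-.4,95+v/4-.4)
sl=slopes(s,[g(664,73),g(686,70),g(694,238),g(708,308),g(575,33),g(600,50),g(520,98),g(516,90),g(622,170),g(640,140),g(511,259)])
d=np.c_[sl,np.ones(len(sl))]@s['T'][:3,:3].T;o=s['T'][:3,3]
t=((k-o)@Y)/(d@Y);P=o+d*t[:,None]
print('side rel to slot centre: x_form, z');print(np.c_[(P-k)@X,P[:,2]].round(4).tolist())
# depth cloud of latch
for n,q in (('side',s),('scene',w),('wrist',c)):
    P=full(q);M=np.isfinite(P[...,0])&(P[...,2]>.10)&(abs((P-k)@Y)<.03)&(abs((P-k)@X)<.2)
    A=np.c_[(P-k)[M]@X,(P-k)[M]@Y,P[M][:,2]];print(n,len(A));np.save(n+'c.npy',A)
    print('KN',n,np.round([np.nanmedian((P-k)[...,i][(abs((P-k)@X)<.03)&(abs((P-k)@Y)<.02)&(abs(P[...,2]-.075)<.01)]) for i in range(3)],4))
    for z in np.arange(.11,.22,.01):
        b=A[abs(A[:,2]-z)<.005]
        if len(b): print(round(z,2),np.round(np.percentile(b[:,0],[2,25,50,75,98]),3),np.round(np.percentile(b[:,1],[5,50,95]),3))
E
```

```text
slot/plate [[0.4507, 0.0888, 0.075], [0.455, 0.1115, 0.075], [0.4474, 0.101, 0.075], [0.4584, 0.0989, 0.075], [0.4207, 0.0821, 0.075], [0.4296, 0.1286, 0.075], [0.4732, 0.071, 0.075], [0.4824, 0.1193, 0.075]]
cheekface [[0.4812, 0.0424, 0.066], [0.4999, 0.1438, 0.066]]
[[0.5228, 0.0328, 0.066], [0.5415, 0.1373, 0.066]]
angles y-dir -100.78089113843586 -100.78410565504538 -100.77874003038023 -100.45943105992448 -100.12014139830606
side rel to slot centre: x_form, z
[[-0.08, 0.1921], [-0.0905, 0.1947], [-0.0959, 0.099], [-0.1038, 0.0566], [-0.0376, 0.2097], [-0.0495, 0.2016], [-0.0101, 0.1714], [-0.0083, 0.1757], [-0.0598, 0.1354], [-0.0686, 0.1536], [-0.0025, 0.0757]]
side 840
KN side [0.0018 0.0011 0.0007]
0.11 [-0.103 -0.102 -0.1   -0.096 -0.089] [-0.01   0.013  0.017]
0.12 [-0.102 -0.097 -0.093 -0.086 -0.079] [-0.014  0.01   0.017]
0.13 [-0.096 -0.091 -0.079 -0.074 -0.066] [-0.017  0.008  0.017]
0.14 [-0.094 -0.091 -0.07  -0.065 -0.052] [-0.015  0.009  0.017]
0.15 [-0.093 -0.066 -0.061 -0.055 -0.042] [-0.008  0.007  0.015]
0.16 [-0.092 -0.059 -0.051 -0.043 -0.033] [-0.005  0.005  0
[... 1150 characters left out ...]
-0.098 -0.096 -0.093 -0.087] [-0.017  0.006  0.016]
0.12 [-0.096 -0.09  -0.089 -0.088 -0.086] [-0.015 -0.001  0.014]
0.13 [-0.089 -0.088 -0.087 -0.079 -0.074] [-0.015  0.001  0.014]
0.14 [-0.088 -0.087 -0.066 -0.057 -0.055] [-0.015 -0.     0.014]
0.15 [-0.086 -0.085 -0.062 -0.059 -0.05 ] [-0.014 -0.004  0.013]
0.16 [-0.085 -0.084 -0.083 -0.042 -0.033] [-0.009 -0.004  0.009]
0.17 [-0.083 -0.083 -0.038 -0.009 -0.008] [-0.008 -0.001  0.008]
0.18 [-0.078 -0.077 -0.013 -0.012 -0.01 ] [-0.006  0.     0.007]
0.19 [-0.087 -0.082 -0.078 -0.02  -0.015] [-0.01  -0.     0.009]
0.2 [-0.047 -0.033 -0.03  -0.027 -0.024] [-0.006 -0.     0.005]
0.21 [-0.043 -0.039 -0.036 -0.034 -0.032] [-0.005 -0.     0.004]
```

```bash
cat >> h.py <<'E'
X,Y=fx(); Z=np.array([0,0,1.])
KC=np.array([.4529,.09995,0])       # slot centre
O=KC-.095*X+.087*Z                   # lever pin
def L(a): return O+.022*(-np.cos(a-.12)*X+np.sin(a-.12)*Z)
def onlink(a,phi,u,w): return L(a)+u*(np.cos(phi)*X+np.sin(phi)*Z)+w*(-np.sin(phi)*X+np.cos(phi)*Z)
def tcp(a,phi,w=.008,u=.104): return onlink(a,phi,u,w),toolR(-phi,-1)
def st(b=0):
    s=manip.state();f=np.array(s['contact_force'])-b
    return np.round([s['clock'],f@X,f@Y,f@Z,s['gripper_width']*1e3,s['grasp_force']],2)
E
python3 - <<'E'
from h import *
a,phi=1.67,.743
p0,r=tcp(a,phi,.068);p1,_=tcp(a,phi)
print(p0,p1,inverse_kinematics(p0,r),inverse_kinematics(p1,r))
manip.set_gripper(.04,8)
manip.move_pose(p0,r);print(st())
manip.move_linear(p1,.08);print(st())
c=cap('side');cv2.imwrite('pics/s1.png',cv2.resize(c['image'][60:210,220:400],None,fx=4,fy=4))
E
```

```text
[0.5166416  0.0879059  0.22942935] [0.47675733 0.09544211 0.18524281] [ 0.02726315  0.45884721  1.52936893  0.15148265  1.88152269 -1.3654433 ] [ 0.03950294  0.429484    1.65910662  0.15579157  1.78065897 -1.37015899]
[ 4.88 -0.59  0.78  0.24 39.88  0.  ]
[ 5.78  0.34 -0.22 -0.53 39.89  0.  ]
```

View pics/s1.png

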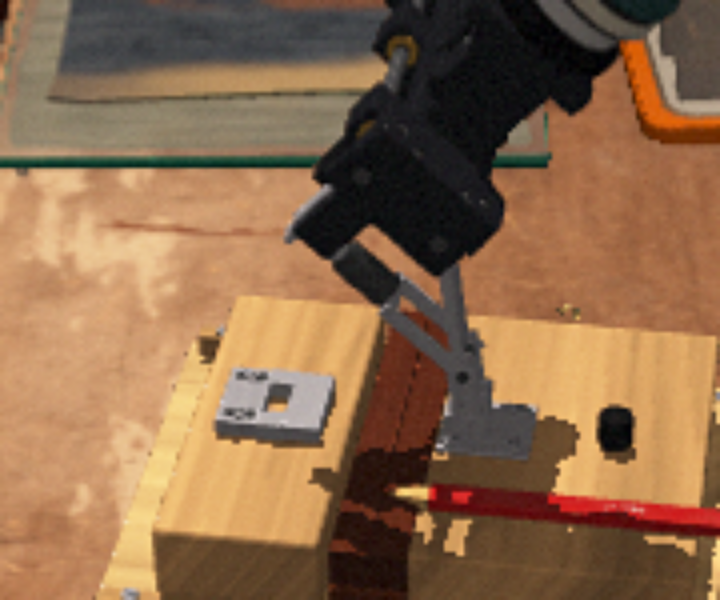

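The fingers straddle the tab, square to the link, and nothing else is touched. Next: pinch it and swing down to just above the slot.

```bash
cat >> h.py <<'E'
from scipy.optimize import fsolve
def solve(dx,z,g=(1.47,-.2)):   # lip at slot-centre+dx (form x), height z
    def e(v):
        d=onlink(v[0],v[1],.107,-.012)-(KC+dx*X+z*Z); return [d@X*10,d@Z*10]
    return fsolve(e,g)
E
python3 - <<'E'
from h import *
a1,p1=solve(0,.080);print(a1,p1,solve(0,.068),solve(-.0036,.068))
b=np.array(manip.state()['contact_force'])
manip.set_gripper(.0,8);print(st(b))
for t in np.linspace(0,1,11)[1:]:
    P,r=tcp(1.67+t*(a1-1.67),.743+t*(p1-.743))
    manip.move_linear(P,.08,r)
    s=st(b);print(s)
    if max(abs(s[1:4]))>8: print('stop');break
c=cap('side');cv2.imwrite('pics/s2.png',cv2.resize(c['image'][60:210,220:400],None,fx=4,fy=4))
E
```

```text
1.257383053720151 -0.1414590700541831 [ 1.47209191 -0.27370995] [ 1.27354092 -0.26008177]
[ 6.37  1.53 -0.72 -0.52 11.63  8.  ]
[ 6.62 -0.75 -0.16 -3.62 12.05  8.  ]
[ 6.88 -0.76  0.14 -2.8  11.63  8.  ]
[ 7.14  1.5  -0.32 -2.19 11.88  8.  ]
[ 7.4   1.26 -0.08 -0.42 12.24  8.  ]
[ 7.67  1.22 -0.63 -1.25 12.08  8.  ]
[ 7.93  1.26 -0.88 -1.73 12.36  8.  ]
[ 8.2   0.14 -0.69 -1.01 11.82  8.  ]
[ 8.47  0.74  0.44 -1.17 12.05  8.  ]
[ 8.73  1.91  0.72 -1.46 11.79  8.  ]
[ 9.    1.75 -0.63 -0.09 11.79  8.  ]
```

View pics/s2.png

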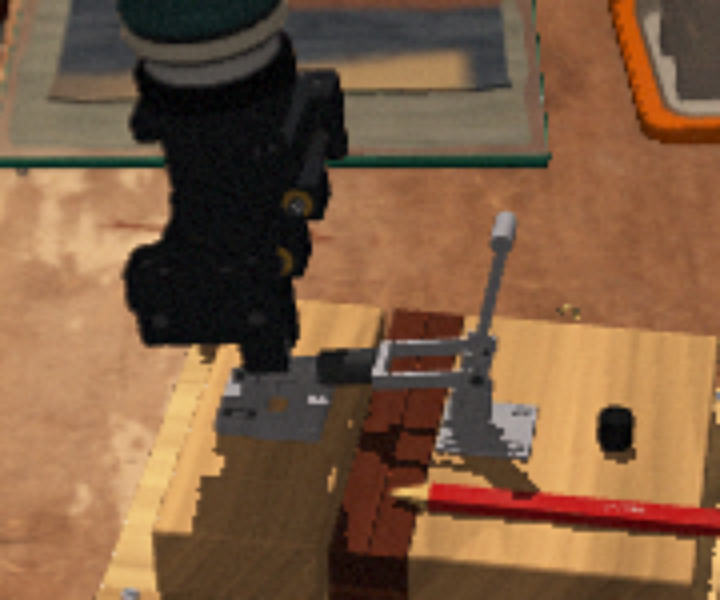

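The tab is pinched. The claw hovers right over the slot, with the lever following at about 1.3 rad. Now I feel downward.

```bash
python3 - <<'E'
from h import *
b=np.mean([manip.state()['contact_force'] for _ in range(1)],0)
g=(1.257,-.14)
for z in np.arange(.078,.0659,-.0015):
    g=solve(0,z,g);P,r=tcp(*g);manip.move_linear(P,.03,r);manip.dwell(.1)
    s=st(b);print(round(z,4),g.round(3),s)
    if s[3]>7: print('contact');break
E
```

```text
0.078 [ 1.288 -0.163] [ 9.4  -2.57 -0.93  1.03 12.27  8.  ]
0.0765 [ 1.312 -0.18 ] [ 9.75 -5.04  0.04  0.38 11.83  8.  ]
0.075 [ 1.338 -0.196] [10.1  -5.8   0.77  1.14 11.52  8.  ]
0.0735 [ 1.365 -0.213] [10.45 -4.62 -0.    0.77 11.92  8.  ]
0.072 [ 1.393 -0.23 ] [ 1.080e+01 -4.880e+00 -2.100e-01 -1.000e-02  1.211e+01  8.000e+00]
0.0705 [ 1.422 -0.246] [11.15 -4.77 -0.    0.87 11.63  8.  ]
0.069 [ 1.452 -0.263] [11.5  -2.91 -0.56 -0.27 12.    8.  ]
0.0675 [ 1.483 -0.279] [11.85 -2.38 -0.51  4.59 12.12  8.  ]
0.066 [ 1.514 -0.296] [12.2  -1.57  1.69  7.89 11.75  8.  ]
contact
```

```bash
python3 - <<'E'
from h import *
b=np.array([0,0,0.])
g=(1.51,-.296)
for dx,z in [(0,.0672)]+[(-.001*i,.0672) for i in range(1,10)]:
    g=solve(dx,z,g);P,r=tcp(*g);manip.move_linear(P,.02,r);manip.dwell(.15)
    s=st(b);print(round(dx,4),g.round(3),s)
    if s[1]>14: print('stop');break
c=cap('side');cv2.imwrite('pics/s3.png',cv2.resize(c['image'][60:210,220:400],None,fx=4,fy=4))
P=full(c);np.save('s3P.npy',P)
E
```

```text
0 [ 1.489 -0.283] [12.6  -2.74 -0.03  1.73 11.85  8.  ]
-0.001 [ 1.437 -0.28 ] [13.    3.74 -0.67  6.14 12.17  8.  ]
-0.002 [ 1.384 -0.277] [13.4   6.18 -1.67  7.49 11.91  8.  ]
-0.003 [ 1.327 -0.273] [13.8   7.73 -2.91  8.2  12.12  8.  ]
-0.004 [ 1.268 -0.268] [14.2   7.25 -1.89  7.4  11.77  8.  ]
-0.005 [ 1.206 -0.262] [14.6   5.89 -2.5   5.79 11.79  8.  ]
-0.006 [ 1.139 -0.254] [15.    5.93 -2.21  5.22 12.13  8.  ]
-0.007 [ 1.065 -0.245] [15.4   3.79 -1.83 -0.73 11.76  8.  ]
-0.008 [ 0.984 -0.234] [15.8   4.09 -2.85 -1.84 11.83  8.  ]
-0.009 [ 0.891 -0.221] [16.2   6.06 -2.61 -0.47 12.44  8.  ]
```

View pics/s3.png

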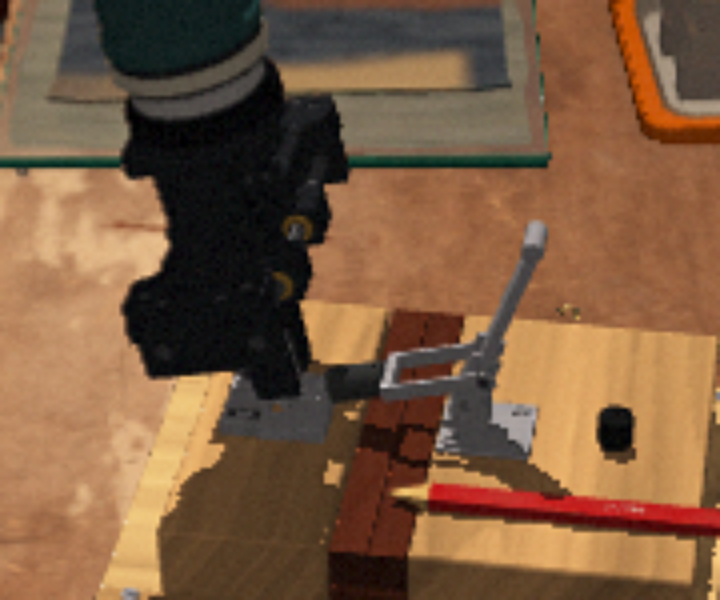

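The claw sits in the slot and the lever is now leaning back. I'll measure whether the keeper followed.

```bash
python3 - <<'E'
import cv2,numpy as np
a,b,c=[cv2.imread(f'pics/s{i}.png',0)[2::4,2::4].astype(np.float32) for i in (1,2,3)]
w1=np.load('side0.npz')['image'];z=cv2.cvtColor(w1,cv2.COLOR_BGR2GRAY)[60:210,220:400].astype(np.float32)
for n,(y0,y1,x0,x1) in {'keeper':(88,114,50,86),'cheekface':(105,145,74,95),'base':(98,118,108,138)}.items():
    for m,i,j in (('0-1',z,a),('1-2',a,b),('2-3',b,c)):
        t=i[y0+3:y1-3,x0+3:x1-3];r=cv2.matchTemplate(j[y0:y1,x0:x1],t,cv2.TM_CCOEFF_NORMED)
        k=np.unravel_index(r.argmax(),r.shape);print(n,m,np.array(k)[::-1]-3,r.max().round(2),r[3].round(2))
for n,i in (('0',z),('1',a),('2',b),('3',c)): print(n,i[134:138,36:106].mean(0).astype(int)[40:70], i[112:116,36:90].mean(0).astype(int)[10:54])
E
```

```text
keeper 0-1 [0 0] 0.99 [0.58 0.67 0.85 0.99 0.79 0.59 0.51]
keeper 1-2 [0 0] 0.23 [0.16 0.18 0.22 0.23 0.17 0.1  0.05]
keeper 2-3 [0 2] 0.74 [0.46 0.5  0.56 0.6  0.61 0.55 0.43]
cheekface 0-1 [0 0] 0.97 [0.71 0.8  0.91 0.97 0.89 0.78 0.68]
cheekface 1-2 [-1  3] 0.53 [0.42 0.43 0.44 0.45 0.41 0.37 0.34]
cheekface 2-3 [ 0 -1] 0.69 [0.29 0.44 0.63 0.67 0.65 0.54 0.4 ]
base 0-1 [ 0 -3] 0.34 [-0.13 -0.08  0.05  0.19  0.16  0.14  0.14]
base 1-2 [0 0] 0.21 [-0.02  0.03  0.11  0.21  0.11  0.07  0.05]
base 2-3 [0 0] 0.92 [0.41 0.55 0.72 0.92 0.83 0.75 0.69]
0 [111 115 108  74  50  50  47  49  48  52  50  51  55  53  51  54  34  49
  51  51  51  50  49  51  47  47  62 153 158 154] [177 177 172 166 161 161 159 164 168 169 165 164 165 169 168 169 160 155
 156 159 157 150 147 151 152 152 152 157 159 156 156 158 158 155 153 150
 151 149 137  89  52  50  47  56]
1 [124 130 121  82  60  59  52  51  52  52  51  43  34  27  24  22  22  23
  24  24  26  24  23  22  21  23  43  70  70  72] [199 199 195 188 182 182 183 185 189 190 187 187 186 189 192 189 182 177
 179 183 179 173 169 172 174 174 174 180 181 178 178 184 181 180 175 171
 171 171 152  98  61  59  44  35]
2 [ 62  61  61  55  53  52  35  22  19  19  23  52  54  55  58  54  40  55
  53  54  52  52  53  51  53  54  81 161 165 161] [187 186 181 174 169 168 167 152 131 128  76  67  69  70  70  71  68  64
  64  66  64  63  59  61  63  62  59  65  64  64  62  65  64  65  62  60
  60  61  59  56  54  54  50  52]
3 [ 61  62  61  62  69  53  47  51  51  54  51  51  54  54  57  51  39  53
  54  54  55  52  54  52  54  53  82 159 164 161] [178 184 185 184 176 171 170 166 142  95  71  71  69  68  69  72  73  67
  64  65  67  66  62  59  61  62  63  62  63  63  66  66  66  66  64  64
  88  68  65  62  60  53  51  58]
```

The keeper shifted by about 1 px (≈1.5–2 mm), so the cheek has just followed and the claw is snug. Release, back off, check.

```bash
cat >> h.py <<'E'
O2=O-.002*X
def push(a,p,r=.082,gap=0.):
    n=np.sin(a)*X+np.cos(a)*Z
    return O2+r*(-np.cos(a)*X+np.sin(a)*Z)+n*(.003+.009*abs(np.sin(a-p))+gap), toolR(p,-1)
E
python3 - <<'E'
from h import *
manip.set_gripper(.035)
s=manip.state();p=np.array(s['tool_pos']);Rm=R.from_rotvec(s['tcp_rot']).as_matrix()
manip.move_linear(p-.07*Rm[:,2],.12);print(st())
c=cap('side');cv2.imwrite('pics/s4.png',cv2.resize(c['image'][60:210,220:400],None,fx=4,fy=4))
for a,pp in ((1.6,.9),(1.6,.7),(1.2,.7),(1.2,.5),(.6,.5),(0,.2),(0,0)):
    P,r=push(a,pp,gap=.02);print(a,pp,P.round(3),inverse_kinematics(P,r))
E
```

```text
[17.5  -0.04  0.18 -0.05 35.13  0.  ]
1.6 0.9 [0.518 0.088 0.168] None
1.6 0.7 [0.516 0.088 0.168] [ 0.32785481 -0.28580987  2.44344071 -0.77097236  0.47240314 -0.44940279]
1.2 0.7 [0.552 0.081 0.173] [ 0.27741124 -0.21842732  2.38322909 -0.74703988  0.43835106 -0.50731297]
1.2 0.5 [0.551 0.081 0.174] [ 0.21712444 -0.16476231  2.25930618 -0.33600696  0.60822802 -0.93284755]
0.6 0.5 [0.601 0.072 0.153] [ 0.17256736 -0.04005864  2.19145478 -0.33287901  0.54207504 -0.96442503]
0 0.2 [0.629 0.067 0.112] [ 0.09617334  0.18367959  1.96383349 -0.07714193  0.80332088 -1.23960819]
0 0 [0.629 0.067 0.11 ] [ 0.06631743  0.29070696  1.81955049  0.          1.03133521 -1.31772867]
```

View pics/s4.png

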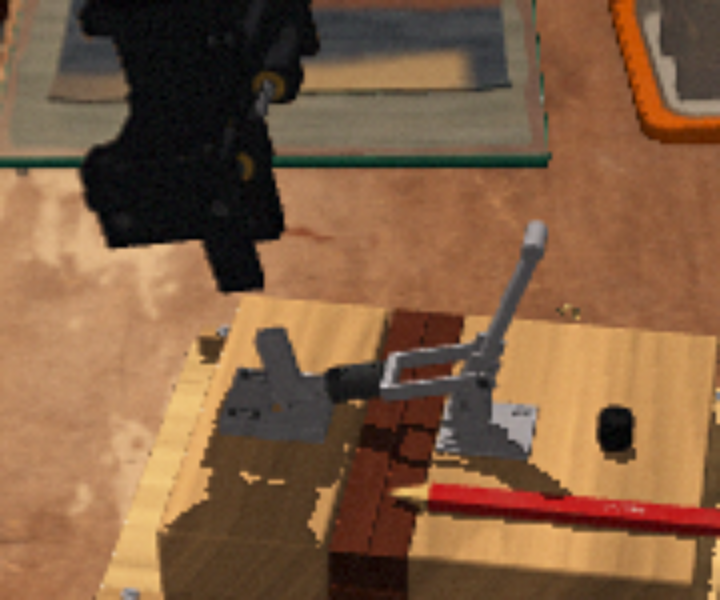

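The claw stays seated in the slot and the lever sits at about 1.2 rad. Now I push the lever down with shut fingers.

```bash
python3 - <<'E'
from h import *
p=np.array(manip.state()['tool_pos']);manip.set_gripper(0,10)
manip.move_linear(p+[0,0,.04],.15)
P,r=push(1.45,.5,gap=.008);manip.move_pose(P,r);manip.dwell(.2)
b=np.array(manip.state()['contact_force']);print(st(b))
a=1.45
while a>.02:
    a=max(a-.08,.02);pp=min(.5,a*.6+.05)
    P,r=push(a,pp);manip.move_linear(P,.06,r)
    s=st(b);print(round(a,2),s)
    if np.linalg.norm(s[1:4])>18: print('stop');break
c=cap('side');cv2.imwrite('pics/s5.png',cv2.resize(c['image'][60:210,220:400],None,fx=4,fy=4))
E
```

```text
[19.26  0.    0.    0.    0.57  0.  ]
1.37 [19.66 -0.94  0.98 -1.31  0.64  0.  ]
1.29 [19.92 -0.62 -0.44 -0.37  0.13  0.  ]
1.21 [20.19  0.38  0.36 -0.53  0.51  0.09]
1.13 [20.46 -0.   -0.   -0.14  0.73  0.1 ]
1.05 [20.72 -0.06  0.69 -0.12  0.37  0.08]
0.97 [20.99  1.22  0.34 -0.77  0.7   0.28]
0.89 [21.26  1.16  0.55 -0.97  0.54  0.21]
0.81 [21.53 -0.22 -0.23 -0.24  0.57  0.09]
0.73 [21.8  -0.75  0.05  0.05  0.24  0.09]
0.65 [22.07 -0.09 -0.25 -0.82  0.39  0.43]
0.57 [22.33  0.23  0.75 -0.    0.36  0.22]
0.49 [22.6   0.68  0.22 -0.81  0.32  0.14]
0.41 [22.87 -0.23  0.59 -0.82  0.62  0.07]
0.33 [23.13  0.32 -0.27 -0.19  0.58  0.  ]
0.25 [ 2.34e+01 -3.00e-01  2.00e-02 -1.90e-01  5.00e-01  0.00e+00]
0.17 [23.67 -0.26  0.5  -0.25  0.53  0.  ]
0.09 [23.92 -0.25 -0.11  0.2   0.78  0.  ]
0.02 [24.18  0.65  0.19 -0.14  0.34  0.  ]
```

View pics/s5.png

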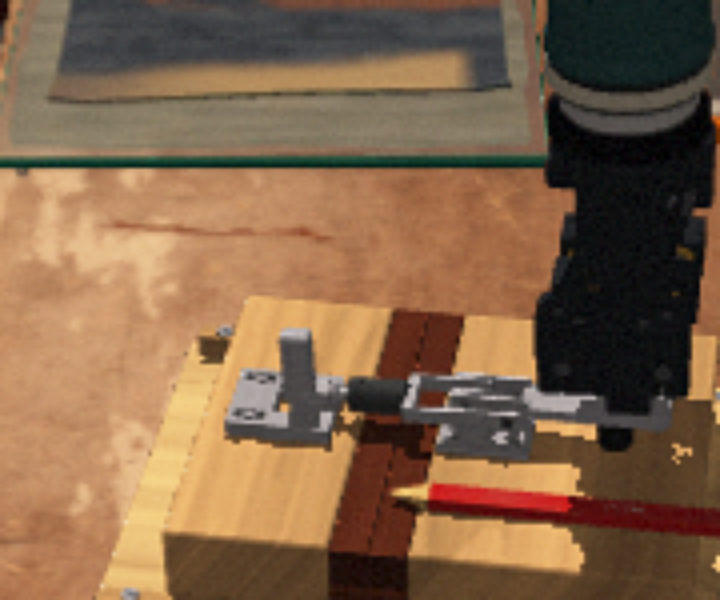

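The lever is about level and the claw's tab stands at the slot's near wall. I press gently to confirm it is home, then back off and make one close composite of the state.

```bash
python3 - <<'E'
from h import *
b=np.array(manip.state()['contact_force'])
p=np.array(manip.state()['tool_pos']);print('tcp z',p[2])
for i in range(1,12):
    manip.move_linear(p-[0,0,.001*i],.02);manip.dwell(.1);s=st(b);print(i,s,round(manip.state()['tool_pos'][2],4))
    if s[3]>8: break
p=np.array(manip.state()['tool_pos']);manip.move_linear(p+[0,0,.1],.15)
manip.move_pose(np.array([.56,.085,0])+.09*X+[0,0,.33],toolR(0,-1));manip.dwell(.3)
c=cap('wrist');np.savez('wrist2.npz',**c);s=cap('side');np.savez('side2.npz',**s)
P=full(c);q=(P-O)@np.c_[X,Y,Z]
for x in (-.095,-.08,-.06,-.045,-.03):
    m=(abs(q[...,0]-x)<.004)&(abs(q[...,1])<.007)&(q[...,2]>-.015);print('paddle',x,np.round(np.nanmedian(q[m][:,2])+.087,4),m.sum())
for x in (.06,.07,.075,.08,.085,.09,.095,.1):
    m=(abs(q[...,0]-x)<.003)&(abs(q[...,1])<.004)&(q[...,2]>-.03);print('claw',x,np.round(np.nanpercentile(q[m][:,2],[10,50,90])+.087,4))
a=cv2.resize(c['image'][135:265,265:365],None,fx=4,fy=4,interpolation=cv2.INTER_CUBIC);d=cv2.resize(s['image'][125:185,262:362],None,fx=4,fy=4,interpolation=cv2.INTER_CUBIC)
o=np.zeros((520,800,3),np.uint8);o[:,:400]=a;o[:240,400:]=d;cv2.imwrite('pics/comp2.png',o);print(st())
E
```

```text
tcp z 0.09203026658080853
1 [24.58  0.62  0.35  0.68  0.54  0.  ] 0.0912
2 [24.92  1.76  0.88  5.36  0.3   2.81] 0.0907
3 [25.28  4.51  0.72 10.49  0.34  4.9 ] 0.0905
paddle -0.095 0.0916 15
paddle -0.08 0.0896 12
paddle -0.06 0.0894 13
paddle -0.045 0.09 12
paddle -0.03 0.088 11
claw 0.06 [0.0828 0.0842 0.0891]
claw 0.07 [0.084  0.3844 0.3933]
claw 0.075 [0.3829 0.3919 0.399 ]
claw 0.08 [0.1157 0.3736 0.4012]
claw 0.085 [0.3343 0.361  0.3741]
claw 0.09 [0.0959 0.3629 0.4107]
claw 0.095 [0.4085 0.417  0.4202]
claw 0.1 [0.4093 0.4253 0.4294]
[27.36 -0.05  0.1   0.22  0.66  0.  ]
```

View pics/comp2.png

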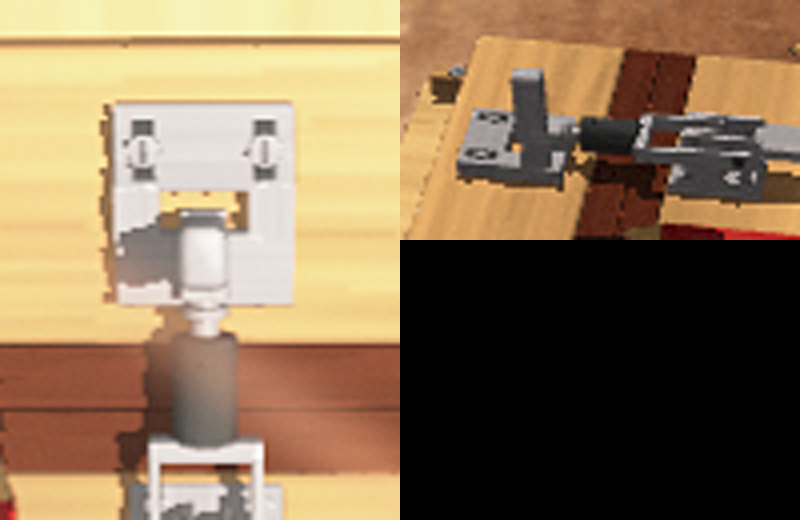

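The claw's end lies inside the slot, against its near wall (crop rows 190–233, claw end at ~212). The spring rod is drawn out, the cheek has moved about 5.5 mm onto the blanks, and the lever is level on its stop. The robot is clear.

```bash
python3 -c "
from h import *
print(order.close_job())"
```

```text
the job is handed in; nothing more can be done
None
```

The claw is hooked in the keeper slot and drawn snug. The lever is home over centre, the cheek looks tight on the blanks, and the arm is clear. I handed the job in at about 27 s; the hand-in returned no verdict.

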